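# Tip the rinsed beaker onto the drying peg of the tilt-out caddy

### The job

First tilt the caddy's drip tray right out by pulling its white peg over, so that the peg lies level and points down the gutter. Then slide the standing blue beaker into the gutter, tip it over so that it lies in the gutter with its mouth towards the peg, and push it over the peg until its rim is at the tray. Last, push the tray fully back down so that the beaker is left standing upside down on the upright peg, and let go; leave the bottle, the tumbler of hooks, the brush and the dustpan where they are.

Things in the scene. Friction and masses are not known exactly. Their poses are not given: they have to be found in the camera images.
- rack: Black plastic drying caddy fixed to the shelf, 430 mm long. Origin on the shelf surface on the gutter's centre line; x runs level along the gutter towards tray and peg, y across, z up (x, y, z below are in this frame, mm). Two rails 36 mm high, inner faces at y = +41 and -41, run from x = -140 to 95; from -140 back to -190 they flare out to about 64 either side: the gutter's open end.
- step (a point): Middle of the step in the gutter, x = -87, z = 8: before it the gutter has no floor (bare shelf, z = 0), from it a floor 8 mm high runs on to the tray. A beaker pushed upright along the gutter stops with its foot against the step; pushed on near its top it tips over the step (balance point about 53 degrees) and comes to lie on the raised floor between the rails, mouth to +x.
- hinge (a point): Hinge axis of the tray (level, along the rack's y), at rack x = 120, y = 0, z = 8 mm.
- tray (a joint): Tilt of the drip tray, rad. 0: home, tray flat, peg upright. 1.571: tilted out, tray upright, peg level, about 50 mm above the shelf, pointing to -x. Damped, no spring: empty it falls open beyond about 1.2, else home; with the beaker on it falls home below about 1.0. Takes 2 to 5 N at peg tip or tab. Tray at 0: 120 mm from the hinge along +x, 100 wide, 6 thick, underside at the hinge, rims 12 to 14 high.
- peg_base (a point): Foot of the white peg, where its axis meets the tray's upper face: 42 mm from the hinge along the tray, 6 mm above the tray's underside. Turns with the tray; its z axis is the peg's axis.
- peg_tip (a point): Tip of the white round peg on its axis, 80 mm from peg_base. The peg is 44 mm in diameter at the foot and tapers to 34 mm at 12 mm below the tip, with a rounded nose.
- tab (a point): Orange tab, 70 mm wide, on the tray's far edge, 120 to 154 mm from the hinge; this point is on its upper face, 140 mm from the hinge, 6 mm above the tray's underside. With the tray tilted out it stands on top, about 148 mm above the shelf, facing the rack's -x; pushing it to rack +x and following it over takes the tray home.
- beaker: Blue plastic straight-sided round beaker, open at the top, outside diameter 72 mm, height 100 mm, wall 3 mm, base 4 mm, about 0.12 kg. Origin at the centre of its underside, z axis along its axis towards the mouth. It starts upright on the shelf just in front of the flared end of the gutter (rack x about -250 to -210, up to 18 mm off the centre line).
- beaker_rim (a point): Centre of the beaker's mouth, 100 mm from its underside.
- bottle: Closed white bottle, 68 mm across, 170 mm high. Bystander. Origin at the centre of its underside.
- tumbler: Small glass tumbler with spare plastic hooks in it, 66 mm across, 106 mm high with the hooks. Bystander. Origin at the centre of its underside.
- brush: Hand brush with beech back, 235 mm long along its x (from -110 to +125 mm), 56 mm wide, 53 mm high, bristles down. Bystander. Origin on the shelf.
- dustpan: Aluminium dustpan, 190 by 200 mm, 50 mm high, handle to its +x reaching 205 mm from the origin. Bystander. Origin at the centre of its underside.
Things that resemble listed ones, but are neither listed nor needed, are in the scene too. Of the things like the beaker, leave any that is pink; of the rest the larger one is meant.

How it is judged:
By the outcome, as a careful person would: the job done as asked, in the order asked, and still so for the second after the job is handed in, with the robot touching nothing.
It also fails if it takes over 72 s, if anything falls off the work surface, if the arm or the gripper's body presses on something with over 40 N, if the wrist force passes 120 N, or if a joint passes its speed limit or range.

### The arm

A 7-joint arm with a two-finger parallel gripper is mounted at the origin on the work surface. World frame = base frame: x ahead of the robot, y to its left, z up, the work surface at z = 0. Lengths are in m, angles in rad, forces in N, time in s.
With the tool pointing down it reaches from about 0.425 to 0.875 m from the base axis. Payload 4.7 kg.
Tool frame: the origin (TCP) lies midway between the tips of the shut fingers; the grasp point (between the pads) lies ctrl.grasp_offset behind it (ctrl.grasp_offset is the distance from the TCP to the grasp point, in m); z points along the fingers, y is the line along which they close (so a half turn about z gives the same grasp; the last joint's range is limited). The gripper opens to 87 mm and grips with 3 to 60 N. Pads are 19 mm wide; open, the fingers measure 117 mm over their backs; the gripper's body (75 mm by 190 mm) begins 51 mm behind the grasp point.
Start: joints at [-1.274, 0.321, -0.07, 1.45, 0.023, 1.371, -0.057], TCP at [0.181, 0.624, 0.223] pointing down, gripper open.
Joint ranges: [-2.86, 2.86], [-0.3, 2.09], [-1.38, 1.24], [0.06, 2.45], [-1.56, 4.7], [0.09, 2.05], [-2.69, 2.69]. Speed limits (rad/s): [2.57, 2.57, 3.14, 3.14, 3.14, 3.14, 3.14].

### API

Orientations are given as a rotation vector (axis times angle).
In Python, from bench import ctrl gives the robot as it stands. The module is installed in compiled form; this text tells all that it offers.
- The arm moves only by the tool jog_arm, never from a script. Its argument "moves" is one flat list of numbers, 7 for each row, row after row: the shift along the tool's x, y, z in units of 30 cm (1.0 is 30 cm), then the turn, a rotation vector about the tool's x, y, z in units of 60 degrees (1.0 is 60 degrees), then the gripper's target within -1 to 1 (fully open at 1, half-way at 0, shut at -1). In form: [x, y, z, wx, wy, wz, fingers, x, y, z, wx, wy, wz, fingers, ...]. A call has exactly 8 rows; each row is the pose to reach, as a shift and turn from the pose commanded when the call began, along the tool's axes at that moment; what a row does not reach only later rows make up. A row lasts 1/8 s, in which the tool goes at most 62.5 mm and 10.7 degrees, less where a joint would pass 70% of its speed; a pose out of reach is approached as far as the arm can. A call with a number of a shift or a turn outside -1 to 1 is refused whole. A call with a gripper value outside its range is refused whole. The fingers move at their own pace and stop on an object; "newtons" is the grip in N (left out, the last holds). Time passes only in rows, so rows that repeat a pose let the fingers close, or fill a call up. It gives the time, the measured TCP pose, the force, the opening and the grip force at its end, in the units of the state.
- ctrl.get_state(): the state, without advancing time (a new reading comes with each control period).
- ctrl.get_image(name): name is "side" or "top"; returns a dict with "pixels" (384x512x3 uint8, red, green, blue), "fx", "fy", "cx", "cy" (pixels), "xyz" and "rotation" of the camera in the world. Camera axes: x right, y up, looking along -z (the intrinsics and any distortion apply to the point x, -y, -z); pixel columns grow to the right and rows downward; lengths in m; the calibration is good to about 2 mm. A picture is of the moment at which its call begins. There is no depth.
- ctrl.close_job(): hands the job in; it is judged then, once.
The state is a dict: "time": time; "joint_positions": joint angles; "qd": joint speeds; "joint_torque": joint torques, N m; "position": TCP position; "tool_rot": TCP orientation; "ft_force": force on the tool from outside, world axes, zero at the start; "torque": the same for the moment, N m; "grip_width": opening from 0.0 (shut) to 1.0 (fully open); "grip_force": force on a finger pad.
Only numpy, scipy, OpenCV 4.12 (cv2) and the standard library are available. Lean on these libraries where they do the work, as an engineer would, in place of code of your own. Each camera call takes 0.05 s, during which the arm holds its last target. There are 200 camera calls.

## Working session

There is one attempt and no reset: what is moved stays moved. The work goes in short steps, Python scripts to look and compute and a tool call to move; the robot and the scene stay as the last step left them, time stands still between calls to the robot, and variables do not carry over. Pictures are saved under pics/ and viewed, at most 10 in all, crops included, and the job is handed in when it is done.

Besides the shell and the picture viewer there is one more tool, called in YAML: its name, and indented under it one key for each argument. jog_arm: Moves the arm, as the interface text tells. Its arguments: {"type":"object","properties":{"moves":{"type":"array"},"newtons":{"type":"number"}},"required":["moves"]}

```bash
mkdir -p pics; ls
cat > h.py <<'E'
import numpy as np, cv2
from bench import ctrl
from scipy.spatial.transform import Rotation as R
def snap(name, fn):
    im=ctrl.get_image(name); cv2.imwrite('pics/'+fn,cv2.cvtColor(im['pixels'],cv2.COLOR_RGB2BGR)); return im
def rot(im):
    r=np.array(im['rotation'],float); return r if r.shape==(3,3) else R.from_rotvec(r).as_matrix() if r.size==3 else r
def ray(im,u,v):
    d=np.array([(u-im['cx'])/im['fx'],-(v-im['cy'])/im['fy'],-1]); return np.array(im['xyz']),rot(im)@d
def onz(im,u,v,z):
    o,d=ray(im,u,v); return o+d*(z-o[2])/d[2]
def proj(im,p):
    c=rot(im).T@(np.array(p)-im['xyz']); return np.array([im['cx']+im['fx']*c[0]/-c[2], im['cy']-im['fy']*c[1]/-c[2]])
E
python3 - <<'E'
from h import *
for n in('top','side'):
    im=snap(n,n+'0.png'); print(n,{k:np.round(v,4).tolist() if not isinstance(v,str) else v for k,v in im.items() if k!='pixels'})
s=ctrl.get_state(); print({k:np.round(v,4).tolist() for k,v in s.items()}, ctrl.grasp_offset)
E
```

```text
pics
top {'fx': 443.1467, 'fy': 443.1467, 'cx': 251.8645, 'cy': 193.8492, 'xyz': [0.4915, 0.0387, 1.7162], 'rotation': [0.0529, -0.0315, -1.5931]}
side {'fx': 423.6754, 'fy': 423.6754, 'cx': 257.7728, 'cy': 196.3268, 'xyz': [0.0394, -0.6843, 1.0258], 'rotation': [0.755, -0.242, -0.6073]}
{'time': 0.1, 'joint_positions': [-1.2739, 0.3217, -0.0701, 1.4515, 0.0226, 1.3708, -0.0569], 'qd': [-0.0005, -0.0022, 0.0015, -0.0021, -0.0002, 0.0008, -0.001], 'joint_torque': [-0.0006, -49.2574, -0.4061, -31.3403, -0.0642, 0.0394, 0.0001], 'position': [0.1813, 0.6237, 0.2216], 'tool_rot': [-0.4426, -3.1101, 0.0026], 'ft_force': [-0.4492, -0.9141, 0.2472], 'torque': [0.0574, -0.0448, 0.0094], 'grip_force': 0.0, 'grip_width': 0.9976} 0.0187
```

View pics/top0.png

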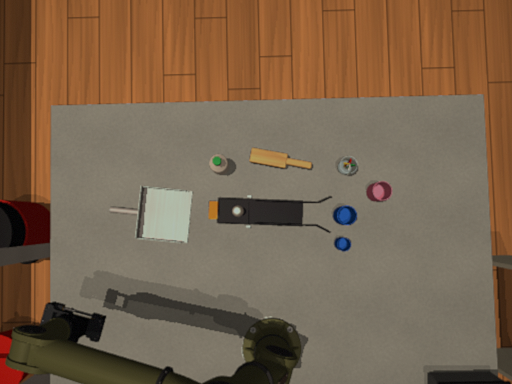

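View pics/side0.png

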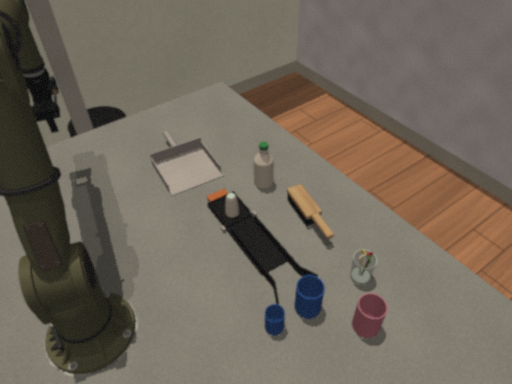

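The top view shows the rack lying along world y: tab at (213,209), peg at (237,211), and the flare ending near (330,200/230). The large blue beaker is at (345,215), the small blue one at (343,243) and the pink one at (378,191).

```bash
cat >> h.py <<'E'
def hsv(im): return cv2.cvtColor(im['pixels'],cv2.COLOR_RGB2HSV)
def blobs(im,lo,hi,amin=25):
    m=cv2.inRange(hsv(im),np.array(lo),np.array(hi)); n,l,st,c=cv2.connectedComponentsWithStats(m)
    return [(c[i],st[i]) for i in range(1,n) if st[i][4]>=amin], l
E
python3 - <<'E'
from h import *
t=ctrl.get_image('top'); s=ctrl.get_image('side')
for im,n in((t,'top'),(s,'side')):
    for nm,lo,hi in(('blue',(105,120,40),(125,255,255)),('orange',(5,180,120),(18,255,255))):
        for c,st in blobs(im,lo,hi)[0]:
            if st[0]<100 or st[1]<100 or st[1]>300 and n=='top' : continue
            print(n,nm,c.round(1),st, onz(im,*c,0.014).round(4), onz(im,*c,.1).round(4))
# black rack mask in top
g=t['pixels'].max(2); m=((g<75)*255).astype(np.uint8); m[:, :205]=0; m[:180]=0; m[250:]=0; m[:,335:]=0
cs,_=cv2.findContours(m,cv2.RETR_EXTERNAL,cv2.CHAIN_APPROX_NONE)
for c in cs:
    if len(c)>20: print('black',cv2.boundingRect(c),cv2.minAreaRect(c))
ys,xs=np.where(m>0)
for x in range(222,335,8):
    y=ys[xs==x]
    if len(y): print(x,y.min(),y.max(),len(y))
im=cv2.resize(t['pixels'][175:255,200:360],None,fx=5,fy=5,interpolation=cv2.INTER_CUBIC)
cv2.imwrite('pics/crop1.png',im[:,:,::-1])
E
```

```text
top blue [344.8 215.1] [334 206  23  19 352] [ 0.4936 -0.2931  0.014 ] [ 0.4935 -0.2763  0.1   ]
top blue [342.4 243.6] [335 238  16  13 163] [ 0.385  -0.2801  0.014 ] [ 0.3904 -0.264   0.1   ]
top orange [213.  209.7] [209 202   9  17 134] [0.5254 0.2116 0.014 ] [0.5237 0.2029 0.1   ]
side blue [308.9 295.5] [296 274  28  44 966] [ 0.5143 -0.265   0.014 ] [ 0.474  -0.3007  0.1   ]
side blue [274.3 319.1] [266 304  18  31 452] [ 0.3954 -0.2641  0.014 ] [ 0.3651 -0.2998  0.1   ]
black (305, 224, 25, 9) ((317.3919982910156, 226.65599060058594), (25.279998779296875, 3.7599997520446777), 16.260204315185547)
black (217, 196, 115, 30) ((274.0316467285156, 211.25621032714844), (28.526899337768555, 114.43187713623047), 88.96775817871094)
222 198 222 25
230 198 223 26
238 198 223 16
246 199 223 25
254 199 223 25
262 199 224 26
270 200 224 25
278 200 225 26
286 200 225 26
294 201 225 25
302 201 225 18
310 202 225 3
318 201 226 4
326 198 230 4
334 210 244 13
```

View pics/crop1.png

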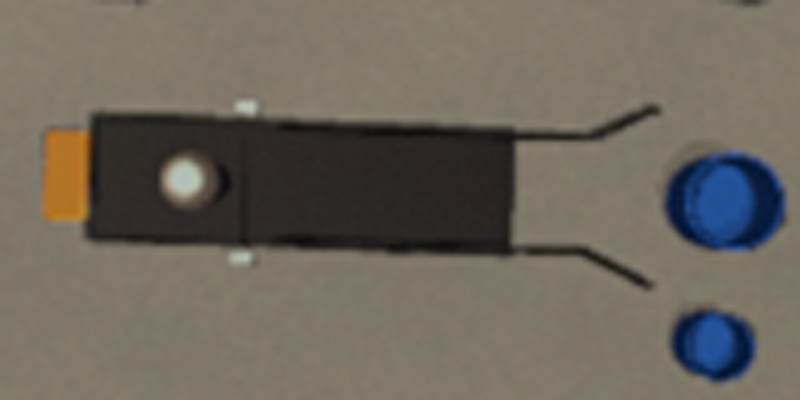

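The crop shows the hinge pins at about (249,196.6) and (248,226.4), the step edge near (302.7,213), the tab at (213,209.7), and the gutter empty with the tray home.

Run:
```python
from h import *
t=ctrl.get_image('top'); s=ctrl.get_image('side')
h1=onz(t,249.2,196.6,.008);h2=onz(t,248.2,226.4,.008);print('hinge',h1,h2,(h1+h2)/2)
print('step',onz(t,302.6,213,.008)); print('tab',onz(t,213,209.7,.014))
pk=onz(t,200+185/5,175+180/5,.094);print('pegtip',pk)
# rails: top edges outer/inner from mask columns at z=.036
for x in(230,246,262,278,294):
    pass
a=onz(t,254,199,.036),onz(t,254,223.5,.036);b=onz(t,302,201.3,.036),onz(t,302,225.3,.036)
ma,mb=(a[0]+a[1])/2,(b[0]+b[1])/2; print('mid',ma,mb, 'ang',np.degrees(np.arctan2(-(ma-mb)[0],(ma-mb)[1])))
# side white peg
print('flare tips',onz(t,200+655/5,175+108/5,.036),onz(t,200+650/5,175+287/5,.036))
# beaker: rim ellipse & both views
for im in(t,s):
    bl,l=blobs(im,(105,120,40),(125,255,255))
    for c,st in bl:
        if st[4]>300 and st[1]>150:
            i=l[int(c[1]),int(c[0])]; m=(l==i).astype(np.uint8); cc=max(cv2.findContours(m,0,1)[0],key=cv2.contourArea); print(c,cv2.fitEllipse(cc),st)
```

```text
hinge [0.57298706 0.07135073 0.008     ] [0.45837158 0.07772911 0.008     ] [0.51567932 0.07453992 0.008     ]
step [ 0.50513178 -0.13258276  0.008     ]
tab [0.52550717 0.21150417 0.014     ]
pegtip [0.51716228 0.11552523 0.094     ]
mid [0.51574411 0.05385535 0.036     ] [ 0.50389187 -0.12747888  0.036     ] ang -3.7396061507779264
flare tips [ 0.56450649 -0.23888626  0.036     ] [ 0.4295329  -0.23081487  0.036     ]
[344.84375 215.0625 ] ((344.86083984375, 215.0535888671875), (18.30107879638672, 22.464672088623047), 91.94120025634766) [334 206  23  19 352]
[308.875129   295.57172343] ((308.91912841796875, 295.4586486816406), (26.230905532836914, 45.09308624267578), 6.159228801727295) [296 274  28  44 969]
[274.22757112 319.04814004] ((274.2314758300781, 318.9692687988281), (17.737163543701172, 30.623987197875977), 1.7310086488723755) [266 304  18  31 457]
```

jog_arm:
  moves: [-0.12,-0.1,0,0,0,0.1,-1,-0.25,-0.2,0,0,0,0.2,-1,-0.38,-0.3,0,0,0,0.3,-1,-0.51,-0.4,0,0,0,0.4,-1,-0.64,-0.5,0,0,0,0.5,-1,-0.77,-0.6,0,0,0,0.6,-1,-0.9,-0.7,0,0,0,0.7,-1,-1.0,-0.78,0,0,0,0.8,-1]
  newtons: 20

```text
time: 1.3
position: [0.4055, 0.3138, 0.2228]
tool_rot: [1.677, 2.656, 0.001]
ft_force: [0.7, -0.1, -0.2]
grip_width: 0.175
grip_force: 0.0
```

```bash
cat >> h.py <<'E'
E3=np.radians(3.5); EX=np.array([np.sin(E3),np.cos(E3),0]); EY=np.array([-np.cos(E3),np.sin(E3),0]); O=np.array([.5084,-.0453,0])
RT=np.array([EX,-EY,[0,0,-1]]).T
def rk(p): d=np.asarray(p)-O; return np.array([d@EX,d@EY,d[2]])*1000
def go(x,y,z,tilt=0):
    "move units to rack point mm; tilt about tool y deg"
    s=ctrl.get_state(); Rm=R.from_rotvec(s['tool_rot']).as_matrix(); p=np.array(s['position'])
    t=O+(x*EX+y*EY)/1e3; t[2]=z/1e3
    w=R.from_matrix(Rm.T@RT)*R.from_euler('y',tilt,degrees=True)
    print('rack now',rk(p).round(1),'t',round(s['time'],2),'F',np.round(s['ft_force'],1),'shift',(Rm.T@(t-p)/.3).round(3),'turn',(np.degrees(w.as_rotvec())/60).round(3))
E
python3 -c "
from h import *
go(202,0,200)"
```

```text
rack now [352.2 124.7 222.8] t 1.3 F [ 0.7 -0.1 -0.2] shift [-0.639  0.121  0.076] turn [ 0.001 -0.     0.483]
```

jog_arm:
  moves: [-0.15,0.03,0.02,0,0,0.12,-1,-0.3,0.06,0.04,0,0,0.24,-1,-0.45,0.09,0.06,0,0,0.36,-1,-0.6,0.11,0.07,0,0,0.48,-1,-0.64,0.12,0.076,0,0,0.48,-1,-0.64,0.12,0.076,0,0,0.48,-1,-0.64,0.12,0.076,0,0,0.48,-1,-0.64,0.12,0.076,0,0,0.48,-1]

```text
time: 2.3
position: [0.5195, 0.1603, 0.1999]
tool_rot: [-2.275, -2.165, -0.001]
ft_force: [-0.3, -0.2, -0.3]
grip_width: 0.004
grip_force: 0.0
```

```bash
python3 -c "
from h import *
go(204,0,70); s=snap('side','side1.png'); snap('top','top1.png')
i=cv2.imread('pics/side1.png')[110:310,130:400]; cv2.imwrite('pics/s1c.png',cv2.resize(i,None,fx=2.9,fy=2.9))"
```

```text
rack now [205.9   1.5 199.9] t 2.3 F [-0.3 -0.2 -0.3] shift [-0.007  0.005  0.433] turn [-0.    -0.001  0.011]
```

View pics/s1c.png

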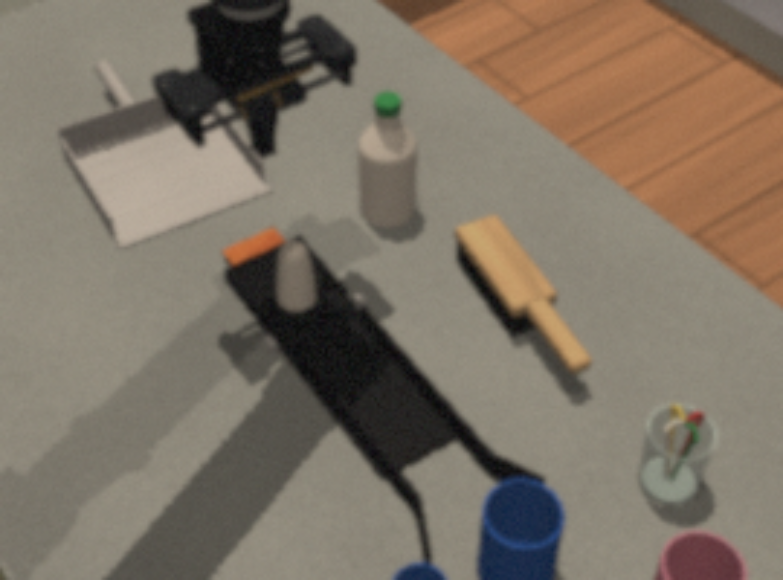

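The view confirms the closed fingers above the tray, behind the peg (crop px (262,150) over the tray at (300,270)). Everything else is clear.

jog_arm:
  moves: [-0.007,0.005,0.15,0,0,0.01,-1,-0.007,0.005,0.3,0,0,0.01,-1,-0.007,0.005,0.42,0,0,0.01,-1,-0.02,0.005,0.42,0,0,0.01,-1,-0.05,0.005,0.42,0,0,0.01,-1,-0.09,0.005,0.39,0,0,0.01,-1,-0.137,0.005,0.363,0,0,0.01,-1,-0.19,0.005,0.345,0,0,0.01,-1]

```text
time: 3.4
position: [0.5195, 0.1013, 0.0981]
tool_rot: [2.29, 2.151, 0.005]
ft_force: [0.2, 3.9, -0.1]
grip_width: 0.009
grip_force: 1.5
```

```bash
python3 -c "
from h import *
go(134,0,98);go(103,0,94);go(76,0,80);go(62,0,72)"
```

```text
rack now [147.   -2.1  98.1] t 3.4 F [ 0.2  3.9 -0.1] shift [-0.043 -0.007  0.   ] turn [ 0.002 -0.002 -0.001]
rack now [147.   -2.1  98.1] t 3.4 F [ 0.2  3.9 -0.1] shift [-0.147 -0.007  0.013] turn [ 0.002 -0.002 -0.001]
rack now [147.   -2.1  98.1] t 3.4 F [ 0.2  3.9 -0.1] shift [-0.237 -0.007  0.06 ] turn [ 0.002 -0.002 -0.001]
rack now [147.   -2.1  98.1] t 3.4 F [ 0.2  3.9 -0.1] shift [-0.284 -0.007  0.086] turn [ 0.002 -0.002 -0.001]
```

Pushing with 4 N as expected; follow the arc through.

jog_arm:
  moves: [-0.043,-0.007,0.0,0,0,0,-1,-0.1,-0.007,0.005,0,0,0,-1,-0.147,-0.007,0.015,0,0,0,-1,-0.2,-0.007,0.038,0,0,0,-1,-0.237,-0.007,0.06,0,0,0,-1,-0.27,-0.007,0.08,0,0,0,-1,-0.29,-0.007,0.092,0,0,0,-1,-0.29,-0.007,0.092,0,0,0,-1]

```text
time: 4.4
position: [0.5103, 0.0158, 0.0689]
tool_rot: [-2.288, -2.149, 0.001]
ft_force: [-3.5, 1.6, 6.8]
grip_width: 0.005
grip_force: 3.9
```

```bash
python3 -c "
from h import *
go(62,0,200); s=snap('side','side2.png')
i=cv2.imread('pics/side2.png')[110:310,130:400]; cv2.imwrite('pics/s2c.png',cv2.resize(i,None,fx=2.9,fy=2.9))"
```

```text
rack now [61.1  1.8 68.9] t 4.4 F [-3.5  1.6  6.8] shift [ 0.004  0.005 -0.437] turn [-0.002 -0.002 -0.001]
```

View pics/s2c.png

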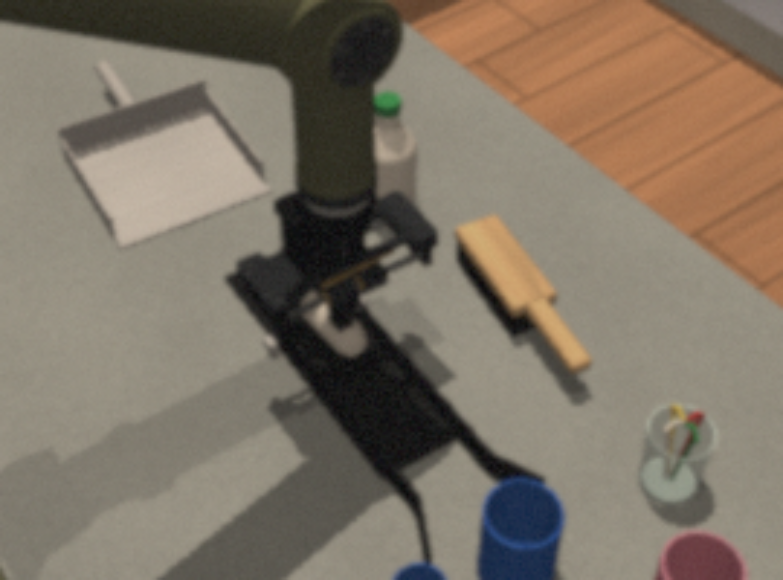

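The peg now lies level down the gutter (crop (345,335)), with the finger on top. Next I rise and move behind the beaker.

jog_arm:
  moves: [0,0.003,-0.2,0,0,0,-1,-0.05,0.005,-0.37,0,0,0,-1,-0.2,0.005,-0.42,0,0,0,-1,-0.38,0.005,-0.42,0,0,0,-1,-0.56,0.005,-0.42,0,0,0,-1,-0.74,0.005,-0.42,0,0,0,-1,-0.92,0.005,-0.42,0,0,0,-1,-1,0.005,-0.42,0,0,0,-1]

```text
time: 5.45
position: [0.4917, -0.288, 0.1939]
tool_rot: [-2.294, -2.145, 0.004]
ft_force: [-0.5, -0.1, -0.1]
grip_width: 0.005
grip_force: 0.0
```

```bash
python3 -c "
from h import *
go(-302,0,45); t=ctrl.get_image('top')
for x,z in((34,50),(114,148)): print(proj(t,O+x/1e3*EX+np.array([0,0,z/1e3])))
for nm,lo,hi in(('blue',(105,120,40),(125,255,255)),('orange',(5,180,120),(18,255,255))):
  for c,st in blobs(t,lo,hi,15)[0]:
    if st[1]>180 and st[1]<300 and st[0]>190: print(nm,c.round(1),st)
cv2.imwrite('pics/t2c.png',cv2.resize(t['pixels'][175:255,200:360],None,fx=5,fy=5,interpolation=cv2.INTER_CUBIC)[:,:,::-1])
"
```

```text
rack now [-243.2    1.9  193.9] t 5.45 F [-0.5 -0.1 -0.1] shift [-0.195  0.009  0.496] turn [-0.002  0.001 -0.006]
[271.36078532 212.18980632]
[249.57147651 210.98398811]
blue [341.5 214.9] [334 206  16  19 237]
blue [341.3 243.4] [335 238  14  13 137]
orange [248.4 211. ] [247 201   3  20  39]
```

View pics/t2c.png

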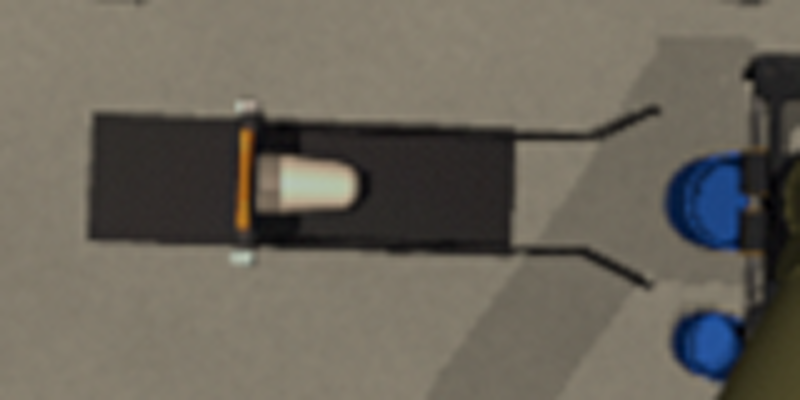

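The tray is fully out: the tab at (248.4,211) matches the predicted (249.6,211), and the peg is level with its tip at crop (358,185). Now I lower behind the beaker.

jog_arm:
  moves: [-0.18,0.009,0,0,0,0,-1,-0.195,0.009,0.1,0,0,0,-1,-0.195,0.009,0.25,0,0,0,-1,-0.195,0.009,0.4,0,0,0,-1,-0.195,0.009,0.49,0,0,0,-1,-0.15,0.009,0.49,0,0,0,-1,-0.1,0.009,0.49,0,0,0,-1,-0.05,0.009,0.49,0,0,0,-1]

```text
time: 6.5
position: [0.4968, -0.2985, 0.0491]
tool_rot: [2.288, 2.15, 0.003]
ft_force: [-1.0, -0.3, 0.5]
grip_width: 0.005
grip_force: 0.3
```

```bash
cat >> h.py <<'E'
def bk(im=None):
    t=im or ctrl.get_image('top')
    for c,st in blobs(t,(105,120,40),(125,255,255),30)[0]:
        if 180<st[1]<300 and st[0]>190: print('blue',c.round(1),st,'rack@z50',rk(onz(t,*c,.05)).round(1))
E
python3 -c "
from h import *
go(-175,0,45); bk()"
```

```text
rack now [-253.5   -3.9   49.1] t 6.5 F [-1.  -0.3  0.5] shift [ 0.262 -0.013  0.014] turn [ 0.002  0.    -0.001]
blue [335.1 213.6] [326 204  18  19 266] rack@z50 [-204.6   -4.    50. ]
```

jog_arm:
  moves: [0.035,-0.01,0.014,0,0,0,-1,0.07,-0.013,0.014,0,0,0,-1,0.105,-0.013,0.014,0,0,0,-1,0.14,-0.013,0.014,0,0,0,-1,0.175,-0.013,0.014,0,0,0,-1,0.21,-0.013,0.014,0,0,0,-1,0.24,-0.013,0.014,0,0,0,-1,0.255,-0.013,0.014,0,0,0,-1]

```text
time: 7.55
position: [0.4965, -0.2223, 0.0433]
tool_rot: [-2.289, -2.151, -0.0]
ft_force: [0.2, -1.1, -0.7]
grip_width: 0.005
grip_force: 0.5
```

```bash
python3 -c "
from h import *
go(-165,0,45); bk()"
```

```text
rack now [-177.4    1.1   43.3] t 7.55 F [ 0.2 -1.1 -0.7] shift [ 0.041  0.004 -0.005] turn [-0.    -0.    -0.001]
blue [314.2 213.7] [306 205  16  19 251] rack@z50 [-126.4   -0.4   50. ]
```

jog_arm:
  moves: [0.01,0.003,-0.003,0,0,0,-1,0.018,0.003,-0.003,0,0,0,-1,0.025,0.003,-0.003,0,0,0,-1,0.03,0.003,-0.003,0,0,0,-1,0.033,0.003,-0.003,0,0,0,-1,0.033,0.003,-0.003,0,0,0,-1,0.033,0.003,-0.003,0,0,0,-1,0.033,0.003,-0.003,0,0,0,-1]

```text
time: 8.6
position: [0.498, -0.2133, 0.0443]
tool_rot: [-2.29, -2.15, -0.0]
ft_force: [0.0, -0.0, -0.9]
grip_width: 0.006
grip_force: 0.2
```

```bash
python3 -c "
from h import *
go(-185,0,84); bk()"
```

```text
rack now [-168.3    0.2   44.3] t 8.6 F [ 0.  -0.  -0.9] shift [-0.055  0.001 -0.132] turn [ 0.    -0.    -0.002]
blue [311.6 213.4] [303 204  17  19 247] rack@z50 [-116.8   -1.3   50. ]
```

jog_arm:
  moves: [-0.05,0.001,0,0,0,0,-1,-0.055,0.001,-0.06,0,0,0,-1,-0.055,0.001,-0.125,0,0,0,-1,-0.03,0.001,-0.127,0,0,0,-1,-0.005,0.001,-0.127,0,0,0,-1,0.02,0.001,-0.14,0,0,0,-1,0.045,0.001,-0.155,0,0,0,-1,0.07,0.001,-0.17,0,0,0,-1]

```text
time: 9.65
position: [0.4996, -0.1917, 0.0955]
tool_rot: [-2.29, -2.151, 0.0]
ft_force: [-0.2, 0.0, 0.8]
grip_width: 0.01
grip_force: 0.3
```

```bash
python3 -c "
from h import *
go(-103,0,105); go(-76,0,106); go(-60,0,100); s=ctrl.get_image('side'); bk()
cv2.imwrite('pics/s3c.png',cv2.resize(s['pixels'][160:340,180:400],None,fx=3,fy=3)[:,:,::-1])"
```

```text
rack now [-1.467e+02 -1.000e-01  9.550e+01] t 9.65 F [-0.2  0.   0.8] shift [ 0.146 -0.001 -0.032] turn [-0.    -0.    -0.001]
rack now [-1.467e+02 -1.000e-01  9.550e+01] t 9.65 F [-0.2  0.   0.8] shift [ 0.236 -0.001 -0.035] turn [-0.    -0.    -0.001]
rack now [-1.467e+02 -1.000e-01  9.550e+01] t 9.65 F [-0.2  0.   0.8] shift [ 0.289 -0.001 -0.015] turn [-0.    -0.    -0.001]
blue [306.5 212.8] [298 203  17  20 279] rack@z50 [-97.8  -3.   50. ]
blue [347.1 245.7] [344 241   7  10  43] rack@z50 [-252.9  114.    50. ]
```

View pics/s3c.png

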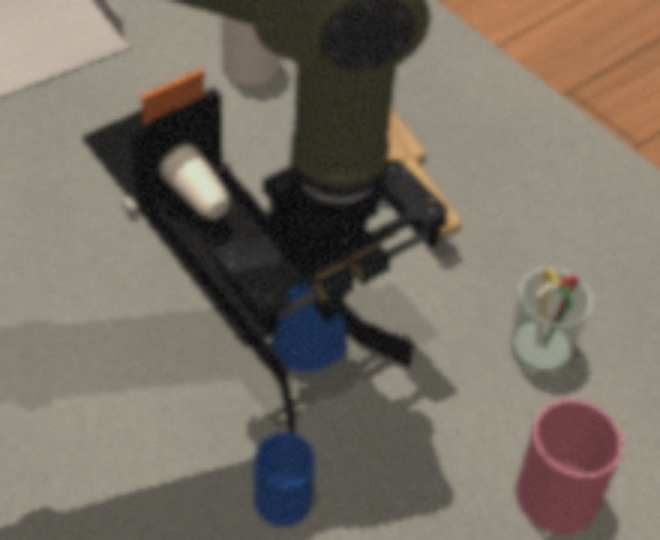

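The view shows the blue beaker tipping in the gutter (crop (310,330)), the peg level at (195,180), and the small beaker untouched. I continue the tip.

jog_arm:
  moves: [0.03,0,-0.015,0,0,0,-1,0.06,0,-0.025,0,0,0,-1,0.1,0,-0.03,0,0,0,-1,0.14,0,-0.032,0,0,0,-1,0.18,0,-0.034,0,0,0,-1,0.21,0,-0.034,0,0,0,-1,0.235,0,-0.03,0,0,0,-1,0.25,0,-0.025,0,0,0,-1]

```text
time: 10.75
position: [0.5043, -0.117, 0.1027]
tool_rot: [-2.29, -2.151, -0.0]
ft_force: [0.0, -0.5, -0.5]
grip_width: 0.005
grip_force: 0.0
```

```bash
python3 -c "
from h import *
go(-60,0,100); go(-135,0,160); bk()"
```

```text
rack now [-71.8  -0.3 102.7] t 10.75 F [ 0.  -0.5 -0.5] shift [ 0.039 -0.001  0.009] turn [-0.    -0.    -0.001]
rack now [-71.8  -0.3 102.7] t 10.75 F [ 0.  -0.5 -0.5] shift [-0.21  -0.001 -0.191] turn [-0.    -0.    -0.001]
blue [288.  212.3] [283 203  12  20 190] rack@z50 [-28.2  -1.8  50. ]
blue [342.3 243.6] [335 238  16  13 166] rack@z50 [-234.6  107.    50. ]
```

Now raise and retreat behind the base, then look.

jog_arm:
  moves: [0.0,0,-0.1,0,0,0,-1,-0.05,0,-0.19,0,0,0,-1,-0.15,0,-0.19,0,0,0,-1,-0.25,0,-0.19,0,0,0,-1,-0.25,0,-0.19,0,0,0,-1,-0.25,0,-0.19,0,0,0,-1,-0.25,0,-0.19,0,0,0,-1,-0.25,0,-0.19,0,0,0,-1]

```text
time: 11.8
position: [0.4998, -0.1915, 0.1598]
tool_rot: [-2.288, -2.152, -0.0]
ft_force: [-0.1, -0.1, 0.1]
grip_width: 0.009
grip_force: 0.0
```

```bash
python3 -c "
from h import *
go(-145,0,40); t=ctrl.get_image('top'); bk(t)
cv2.imwrite('pics/t3c.png',cv2.resize(t['pixels'][175:255,200:360],None,fx=5,fy=5,interpolation=cv2.INTER_CUBIC)[:,:,::-1])
for x in(-95,5): print(proj(t,O+x/1e3*EX+np.array([0,0,.08])))
"
```

```text
rack now [-146.4   -0.3  159.8] t 11.8 F [-0.1 -0.1  0.1] shift [ 0.005 -0.001  0.399] turn [-0. -0. -0.]
blue [292.5 212.6] [279 203  29  20 541] rack@z50 [-45.2  -1.4  50. ]
[306.62791075 213.44149766]
[279.46912493 212.39482316]
```

View pics/t3c.png

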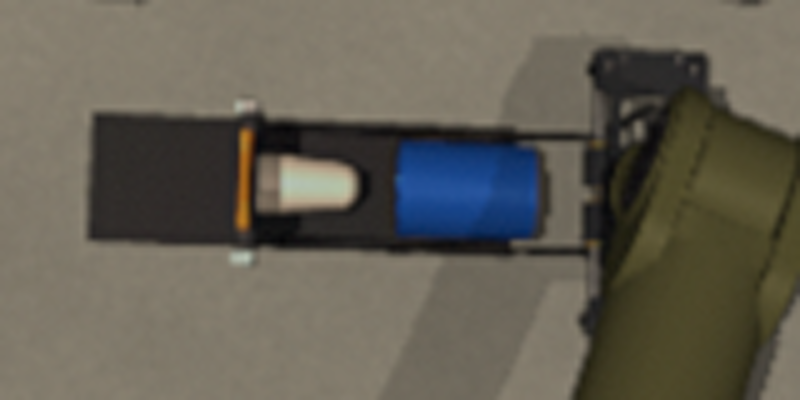

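The beaker lies between the rails, base at crop x≈545 and mouth at x≈397, clear of the peg tip (360). I lower behind its base and push.

jog_arm:
  moves: [0,0,0.15,0,0,0,-1,0,0,0.3,0,0,0,-1,0,0,0.42,0,0,0,-1,0.03,0,0.44,0,0,0,-1,0.08,0,0.44,0,0,0,-1,0.13,0,0.44,0,0,0,-1,0.18,0,0.44,0,0,0,-1,0.23,0,0.44,0,0,0,-1]

```text
time: 12.85
position: [0.5049, -0.1224, 0.0289]
tool_rot: [2.289, 2.15, 0.003]
ft_force: [-0.0, -1.3, 1.1]
grip_width: 0.003
grip_force: 0.7
```

```bash
python3 -c "
from h import *
go(2,0,28); bk()"
```

```text
rack now [-77.2  -1.2  28.9] t 12.85 F [-0.  -1.3  1.1] shift [ 0.264 -0.004  0.003] turn [ 0.002 -0.    -0.001]
blue [282. 212.] [271 202  24  21 420] rack@z50 [-5.7 -2.2 50. ]
blue [342.4 243.6] [335 238  16  13 163] rack@z50 [-235.  107.   50.]
```

jog_arm:
  moves: [0.04,-0.004,0.003,0,0,0,-1,0.08,-0.004,0.003,0,0,0,-1,0.12,-0.004,0.003,0,0,0,-1,0.16,-0.004,0.003,0,0,0,-1,0.2,-0.004,0.003,0,0,0,-1,0.225,-0.004,0.003,0,0,0,-1,0.24,-0.004,0.003,0,0,0,-1,0.25,-0.004,0.003,0,0,0,-1]

```text
time: 13.9
position: [0.5074, -0.0485, 0.0269]
tool_rot: [-2.29, -2.15, 0.0]
ft_force: [-0.2, -1.1, 0.7]
grip_width: 0.009
grip_force: 0.6
```

```bash
python3 -c "
from h import *
go(5,0,28); t=ctrl.get_image('top'); s=ctrl.get_image('side');bk(t)
a=cv2.resize(t['pixels'][185:235,230:320],None,fx=6,fy=6,interpolation=2); b=cv2.resize(s['pixels'][180:280,190:320],None,fx=4,fy=4,interpolation=2)
c=np.zeros((300+400-100,540,3),np.uint8); c[:300]=a; c[300:600,:520]=b[:300]; cv2.imwrite('pics/c4.png',c[:,:,::-1])"
```

```text
rack now [-3.2  0.8 26.9] t 13.9 F [-0.2 -1.1  0.7] shift [ 0.027  0.003 -0.004] turn [-0.    -0.    -0.002]
blue [261.6 211.5] [251 202  22  20 382] rack@z50 [70.6 -1.1 50. ]
blue [342.4 243.6] [335 238  16  13 163] rack@z50 [-235.  107.   50.]
```

View pics/c4.png

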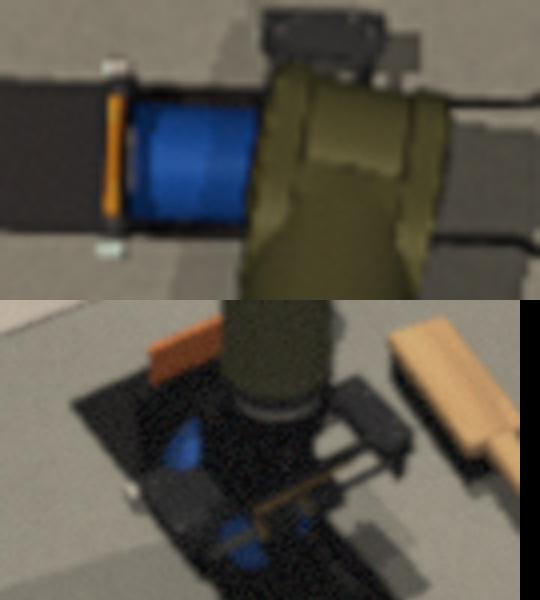

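The beaker is over the peg, its mouth edge about 7 mm short of the tray. I finish the push slowly and watch the force.

jog_arm:
  moves: [0.005,0.002,-0.004,0,0,0,-1,0.01,0.002,-0.004,0,0,0,-1,0.015,0.002,-0.004,0,0,0,-1,0.02,0.002,-0.004,0,0,0,-1,0.025,0.002,-0.004,0,0,0,-1,0.027,0.002,-0.004,0,0,0,-1,0.029,0.002,-0.004,0,0,0,-1,0.03,0.002,-0.004,0,0,0,-1]

```text
time: 15.0
position: [0.5089, -0.0407, 0.0283]
tool_rot: [2.29, 2.149, -0.0]
ft_force: [0.7, -4.6, -0.4]
grip_width: 0.007
grip_force: 2.4
```

```bash
python3 -c "
from h import *
go(-30,0,200);bk()"
```

```text
rack now [ 4.6 -0.2 28.3] t 15.0 F [ 0.7 -4.6 -0.4] shift [-0.116  0.    -0.572] turn [ 0.001  0.001 -0.002]
blue [259.8 211.2] [251 202  20  20 362] rack@z50 [77.7 -2.2 50. ]
blue [342.4 243.6] [335 238  16  13 163] rack@z50 [-235.  107.   50.]
```

Contact at 4.6 N puts the rim at the tray. Now back off, rise, and come up to the tab.

jog_arm:
  moves: [-0.05,0,0,0,0,0,-1,-0.07,0,-0.18,0,0,0,-1,-0.05,0,-0.36,0,0,0,-1,0.0,0,-0.4,0,0,0,-1,0.15,0,-0.4,0,0,0,-1,0.28,0,-0.4,0,0,0,-1,0.28,0,-0.4,0,0,0,-1,0.28,0,-0.4,0,0,0,-1]

```text
time: 16.05
position: [0.5136, 0.0434, 0.1481]
tool_rot: [-2.29, -2.15, 0.001]
ft_force: [-0.3, -0.2, 0.4]
grip_width: 0.007
grip_force: 0.0
```

```bash
python3 -c "
from h import *
t=ctrl.get_image('top'); bk(t); print([(c.round(1),st) for c,st in blobs(t,(5,180,120),(18,255,255),15)[0] if 190<st[0]<330 and 180<st[1]<240])
for p in((104.5,146),(141,145),(175,132),(205,111),(229,83),(244,50),(250,14)): go(p[0],0,p[1])"
```

```text
blue [275.6 210.9] [274 203   4  19  61] rack@z50 [18.2 -5.4 50. ]
blue [342.4 243.6] [335 238  16  13 163] rack@z50 [-235.  107.   50.]
[]
rack now [8.830e+01 1.000e-01 1.481e+02] t 16.1 F [-0.2 -0.1  0.5] shift [0.054 0.    0.007] turn [-0.     0.    -0.003]
rack now [8.830e+01 1.000e-01 1.481e+02] t 16.1 F [-0.2 -0.1  0.5] shift [ 0.176 -0.     0.01 ] turn [-0.     0.    -0.003]
rack now [8.830e+01 1.000e-01 1.481e+02] t 16.1 F [-0.2 -0.1  0.5] shift [ 0.289 -0.     0.054] turn [-0.     0.    -0.003]
rack now [8.830e+01 1.000e-01 1.481e+02] t 16.1 F [-0.2 -0.1  0.5] shift [ 0.389 -0.001  0.124] turn [-0.     0.    -0.003]
rack now [8.830e+01 1.000e-01 1.481e+02] t 16.1 F [-0.2 -0.1  0.5] shift [ 0.469 -0.001  0.217] turn [-0.     0.    -0.003]
rack now [8.830e+01 1.000e-01 1.481e+02] t 16.1 F [-0.2 -0.1  0.5] shift [ 0.519 -0.001  0.327] turn [-0.     0.    -0.003]
rack now [8.830e+01 1.000e-01 1.481e+02] t 16.1 F [-0.2 -0.1  0.5] shift [ 0.539 -0.001  0.447] turn [-0.     0.    -0.003]
```

jog_arm:
  moves: [0.05,0,0.005,0,0,0,-1,0.08,0,0.006,0,0,0,-1,0.11,0,0.007,0,0,0,-1,0.14,0,0.008,0,0,0,-1,0.176,0,0.01,0,0,0,-1,0.21,0,0.02,0,0,0,-1,0.25,0,0.036,0,0,0,-1,0.289,0,0.054,0,0,0,-1]

```text
time: 17.1
position: [0.5194, 0.132, 0.1317]
tool_rot: [-2.29, -2.151, -0.001]
ft_force: [-0.6, -0.4, 0.1]
grip_width: 0.009
grip_force: 0.4
```

```bash
python3 -c "
from h import *
bk(); s=ctrl.get_image('side'); cv2.imwrite('pics/s5.png',cv2.resize(s['pixels'][150:290,160:340],None,fx=4,fy=4,interpolation=2)[:,:,::-1])
for p in((175,132),(205,111),(229,83),(244,50),(250,14)): go(p[0],0,p[1])"
```

```text
blue [258.4 211.3] [242 202  33  20 604] rack@z50 [82.8 -1.4 50. ]
blue [342.4 243.6] [335 238  16  13 163] rack@z50 [-235.  107.   50.]
rack now [178.6   0.5 131.1] t 17.2 F [-0.2  0.4  0.4] shift [-0.012  0.002 -0.003] turn [-0.001 -0.     0.001]
rack now [178.6   0.5 131.1] t 17.2 F [-0.2  0.4  0.4] shift [0.088 0.002 0.067] turn [-0.001 -0.     0.001]
rack now [178.6   0.5 131.1] t 17.2 F [-0.2  0.4  0.4] shift [0.168 0.002 0.16 ] turn [-0.001 -0.     0.001]
rack now [178.6   0.5 131.1] t 17.2 F [-0.2  0.4  0.4] shift [0.218 0.002 0.27 ] turn [-0.001 -0.     0.001]
rack now [178.6   0.5 131.1] t 17.2 F [-0.2  0.4  0.4] shift [0.238 0.002 0.39 ] turn [-0.001 -0.     0.001]
```

View pics/s5.png

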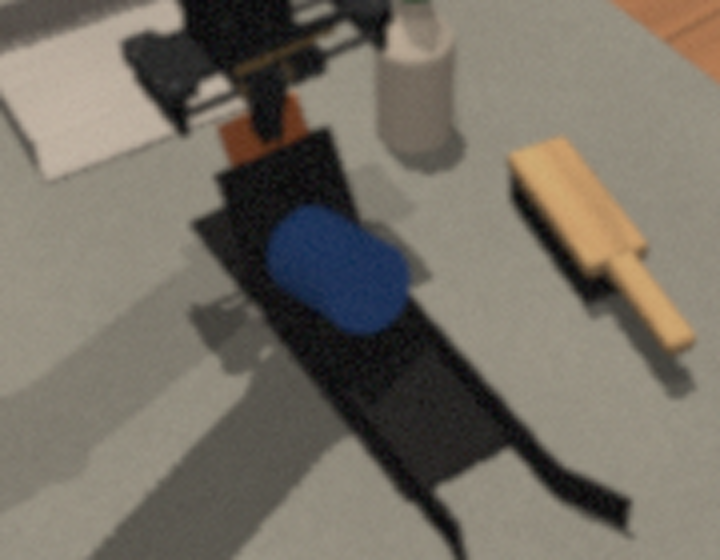

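The tray is about 60° over with the beaker riding on the peg (crop (340,270)) and the fingers on the tab at (265,125). I follow it down.

jog_arm:
  moves: [0.03,0.002,0.018,0,0,0,-1,0.06,0.002,0.04,0,0,0,-1,0.088,0.002,0.067,0,0,0,-1,0.115,0.002,0.1,0,0,0,-1,0.143,0.002,0.13,0,0,0,-1,0.168,0.002,0.16,0,0,0,-1,0.185,0.002,0.2,0,0,0,-1,0.205,0.002,0.24,0,0,0,-1]

```text
time: 18.2
position: [0.5238, 0.1922, 0.0591]
tool_rot: [2.29, 2.15, -0.0]
ft_force: [0.1, 0.3, 0.3]
grip_width: 0.006
grip_force: 0.0
```

```bash
python3 -c "
from h import *
bk()
for p in((229,83),(244,50),(250,14)): go(p[0],0,p[1])"
```

```text
blue [242.3 210.6] [231 201  23  21 382] rack@z50 [143.4  -1.8  50. ]
blue [342.4 243.6] [335 238  16  13 163] rack@z50 [-235.  107.   50.]
rack now [238.6   0.4  57.5] t 18.25 F [-1.4  0.7 -0.6] shift [-0.032  0.001 -0.085] turn [-0.002  0.001 -0.001]
rack now [238.6   0.4  57.5] t 18.25 F [-1.4  0.7 -0.6] shift [0.018 0.001 0.025] turn [-0.002  0.001 -0.001]
rack now [238.6   0.4  57.5] t 18.25 F [-1.4  0.7 -0.6] shift [0.038 0.002 0.145] turn [-0.002  0.001 -0.001]
```

jog_arm:
  moves: [0.03,0.001,0.03,0,0,0,-1,0.045,0.001,0.06,0,0,0,-1,0.055,0.001,0.09,0,0,0,-1,0.06,0.001,0.115,0,0,0,-1,0.06,0.001,0.13,0,0,0,-1,0.06,0.001,0.14,0,0,0,-1,0.06,0.001,0.146,0,0,0,-1,0.06,0.001,0.15,0,0,0,-1]

```text
time: 19.25
position: [0.5254, 0.21, 0.0151]
tool_rot: [2.29, 2.15, 0.001]
ft_force: [-0.7, -0.0, -0.0]
grip_width: 0.005
grip_force: 0.0
```

```bash
python3 -c "
from h import *
go(257,0,150); bk()"
```

```text
rack now [255.8  -1.4  15.1] t 19.25 F [-0.7 -0.  -0. ] shift [ 0.004 -0.004 -0.45 ] turn [ 0.    -0.    -0.002]
blue [238.4 210.5] [228 201  22  20 342] rack@z50 [157.8  -1.7  50. ]
blue [342.4 243.6] [335 238  16  13 163] rack@z50 [-235.  107.   50.]
```

jog_arm:
  moves: [0.0,0,0.005,0,0,0,-1,0,0,0.01,0,0,0,-1,0,0,0.014,0,0,0,-1,0,0,0.017,0,0,0,-1,0,0,0.02,0,0,0,-1,0,0,0.02,0,0,0,-1,0,0,0.02,0,0,0,-1,0,0,0.02,0,0,0,-1]

```text
time: 20.3
position: [0.5256, 0.2101, 0.014]
tool_rot: [-2.289, -2.148, -0.001]
ft_force: [-13.6, -5.3, 35.9]
grip_width: 0.007
grip_force: 18.1
```

jog_arm:
  moves: [0.0,0,-0.05,0,0,0,-1,0.02,0,-0.15,0,0,0,-1,0.03,0,-0.3,0,0,0,-1,0.05,0,-0.45,0,0,0,-1,0.1,0,-0.6,0,0,0,-1,0.2,0,-0.7,0,0,0,-1,0.35,0.1,-0.7,0,0,0,-1,0.5,0.2,-0.7,0,0,0,-1]

```text
time: 21.3
position: [0.5954, 0.3578, 0.2203]
tool_rot: [-2.289, -2.151, -0.004]
ft_force: [1.8, 0.2, -0.5]
grip_width: 0.009
grip_force: 0.0
```

```bash
python3 -c "
from h import *
t=ctrl.get_image('top'); bk(t); s=ctrl.get_image('side'); go(257,0,150)
for im in(t,s):
  print([(c.round(1),st) for c,st in blobs(im,(5,180,100),(18,255,255),15)[0] if 190<st[0]<330 and 170<st[1]<240],[(c.round(1),st) for c,st in blobs(im,(105,120,40),(125,255,255),30)[0]])
  for z in(.014,.114): print(proj(im,O+.162*EX+np.array([0,0,z])).round(1),end=' ')
  print('tab',proj(im,O+.257*EX+np.array([0,0,.014])).round(1))
"
```

```text
blue [238.3 210.5] [228 201  22  20 354] rack@z50 [158.5  -1.5  50. ]
blue [342.4 243.6] [335 238  16  13 163] rack@z50 [-235.  107.   50.]
rack now [411.6 -61.2 215.2] t 21.4 F [-0.9  1.2 -0.5] shift [-0.514 -0.206  0.218] turn [-0.001  0.001  0.004]
[(array([212.7, 209.5]), array([209, 201,   9,  18, 144], dtype=int32))] [(array([238.3, 210.5]), array([228, 201,  22,  20, 354], dtype=int32)), (array([342.4, 243.6]), array([335, 238,  16,  13, 163], dtype=int32))]
[237.8 211. ] [236.5 210.6] tab [213.1 210.1]
[] [(array([231.9, 202.6]), array([221, 184,  24,  38, 768], dtype=int32)), (array([274.2, 319. ]), array([266, 304,  18,  31, 453], dtype=int32))]
[231.7 212.3] [230.  190.3] tab [217.3 195. ]
```

```bash
python3 -c "
from h import *
a=np.linspace(0,6.28,60)
for n in('top','side'):
  im=ctrl.get_image(n); print([st for c,st in blobs(im,(105,120,40),(125,255,255),300)[0]][0])
  for x in(152,157,162):
    P=np.array([proj(im,O+(x/1e3+.036*np.cos(q))*EX+.036*np.sin(q)*EY+np.array([0,0,z])) for q in a for z in(.014,.114)]); print(x,P.min(0).round(1),np.ptp(P,axis=0).round(1))
print(np.abs(ctrl.get_state()['qd']).max())
"
```

```text
[228 200  22  21 354]
152 [229.3 200.8] [20.4 19.9]
157 [227.9 200.7] [20.5 19.9]
162 [226.5 200.7] [20.6 19.9]
[221 184  24  39 767]
152 [219.9 184.1] [24.5 38.6]
157 [219.1 183.2] [24.5 38.5]
162 [218.3 182.2] [24.5 38.4]
0.056218293729223226
```

The silhouettes in both views match an upright beaker on the peg, and the tab is back at home. Handing in.

```bash
python3 -c "
from bench import ctrl
print(ctrl.close_job())"
```

```text
the job is handed in; nothing more can be done
None
```

The job is done and handed in at about 21 s: the tray is pushed fully home, and both camera views match the blue beaker standing upside down on the upright peg. The gripper is clear of everything, and I moved nothing else.

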